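# Turn the brass engraving plate face up

### The arm

A 7-joint arm with a two-finger parallel gripper is mounted at the origin on the work surface. World frame = base frame: x ahead of the robot, y to its left, z up, the work surface at z = 0. Lengths are in mm, angles in rad, forces in N, time in s.
With the tool pointing down it reaches from about 425 to 1025 mm from the base axis. Payload 3.6 kg.
Tool frame: the origin (TCP) lies where the fingers leave the gripper's body, on its centre line; the fingertips stand 73 mm ahead of it and the grasp point (between the pads) lies 54 mm ahead of it; x points along the fingers, z is the direction in which the jaws open and shut, and the axes are right-handed (so a half turn about x gives the same grasp; the last joint's range is limited). The gripper opens to 85 mm and grips with 20 to 120 N. Pads are 22 mm wide; open, the fingers measure 114 mm over their backs; the gripper's body (76 mm by 85 mm) begins 54 mm behind the grasp point. The pads swing forward as they close: fully open they stand 13 mm farther back than shut.
Start: joints at [-1.204, 0.591, 0.048, 1.609, -0.033, 0.943, -0.034], TCP at [321.727, 649.709, 303.902] pointing down, gripper open.
Joint ranges: [-2.69, 2.69], [-0.47, 2.24], [-1.27, 1.36], [0.19, 2.51], [-1.53, 4.68], [0.08, 2.07], [-3.09, 3.09]. Speed limits (rad/s): [2.57, 2.57, 3.14, 3.14, 3.14, 3.14, 3.14].

### API

Orientations are given as [roll, pitch, yaw] about the fixed x, y, z axes, in that order (R = Rz(yaw) Ry(pitch) Rx(roll)).
In Python, from workcell import * gives the robot as it stands.
- The arm moves only by the tool step_arm, never from a script. Its argument "targets" is text: rows parted by semicolons, each of 5 numbers parted by spaces: the shift along the tool's x, y, z in m, then the turn about the tool's x in rad, then the finger opening in m, from 0 to 0.0854. In form: dx dy dz twist fingers; .... A call has 1 to 20 rows; each row is the pose to reach, as a shift and turn from the pose commanded when the call began, along the tool's axes at that moment; what a row does not reach only later rows make up. A row lasts 1/12 s, in which the tool goes at most 41.7 mm and 7.16 degrees, less where a joint would pass 70% of its speed; a pose out of reach is approached as far as the arm can. A call with a gripper value outside its range is refused whole. The fingers move at their own pace and stop on an object; "newtons" is the grip in N (left out, the last holds). Time passes only in rows, so rows that repeat a pose let the fingers close. It gives the time, the measured TCP pose, the force and the opening at its end, in the units of the state.
- observe(): the state, without advancing time (a new reading comes with each control period).
- grab_frame(name): name is "side" or "top"; returns the picture (480x640x3 uint8, red, green, blue); there is no depth.
- camera_params(name): a dict with "K" (3x3 intrinsics, pixels), "world_from_camera" (4x4, takes a point from camera to world coordinates). Camera axes: x right, y down, z forward; pixel columns grow to the right and rows downward; lengths in mm; the calibration is good to about 2 mm. A picture is of the moment at which its call begins. camera_params takes no time and is no camera call.
- sign_off(): hands the job in, once; it reports no verdict.
Trained networks look in the newest picture that a camera, given by its name, has taken for a name from the list of things; names that differ only in an ending like _2 or _b are one class to them, and where a whole thing is asked for, a point or a joint stands for the part that bears it (a point fixed in the world has none). Each returns a list of dicts, best first, with "score" (0 to 1); they miss things now and then, are a little off and sometimes report something else, mostly with a low value. They report only what shows in the picture. A call takes as long as a camera call. They do not tell look-alikes from the thing itself.
- recognise(camera, query): "location" ([x, y, z] in mm, in world coordinates, good to about 4 mm: the middle of the surface that is visible of it).
The state is a dict: "time_s": time; "q": joint angles; "joint_velocities": joint speeds; "joint_efforts": joint torques, N m; "eef_pos": TCP position; "ee_rot": TCP orientation; "contact_force": force on the tool from outside, world axes, zero at the start; "torque": the same for the moment, N m; "width": finger opening in mm.
Only numpy, scipy, OpenCV 4.12 (cv2) and the standard library are available. Lean on these libraries where they do the work, as an engineer would, in place of code of your own. Each camera call takes 0.05 s, during which the arm holds its last target.

### The job

The brass plate and the copper plate lie on the wooden riser with their engraved faces down. Slide the brass plate out over the riser's front edge (the edge nearer the robot) so that you can get under it, pick it up, turn it over and lay it down, not drop it, flat on the round leather pad with its engraved face up and no corner off the pad. Leave the copper plate alone.

Things in the scene. Friction and masses are not known exactly. Their poses are not given: they have to be found in the camera images.
- brass_plate: The plate to turn over: a yellow brass rectangle, 100 x 60 x 5 mm, 0.25 kg, rigid, loose. Origin: centre of the face that is underneath at the start (the engraved one, with a dark frame and star); x along the 100 mm, y along the 60 mm, z from the engraved face to the plain back (up at the start). At the start its x points away from the robot, within about 16 degrees, nearly square to the riser's front edge, and it lies wholly on the riser.
- copper_plate: A red copper plate of the same size, mass and axes, also face down on the riser, about 140 mm from the brass plate centre to centre, left or right of it. To be left alone.
- riser: Fixed wooden block, 160 (x) x 280 (y) x 80 mm high, on which both plates lie. Origin: centre of its underside, on the bench (z = 0); its flat top is 80 mm above that. x points away from the robot, so its front edge is at x = -80 mm. Its walls are upright, with free space in front of the front edge and above.
- pad: Fixed round brown leather pad, 190 mm in diameter, 30 mm high, with a flat, firm top. Origin: centre of its underside, on the bench; the top is 30 mm above that. It stands beside the riser, to its left or right.
Not all that is in view belongs to the job. There is more than one size of the brass_plate; the job needs the smallest.

How it is judged (in metres and radians):
On the way:
1. the brass plate, still lying flat on the riser with its engraved face down, sticks out at least 15 mm over the riser's front edge (x of brass_plate in the frame of riser below -0.045 m and angle between brass_plate's own z axis and vertical below 0.2 rad and z of brass_plate in the frame of riser between 0.075 and 0.092 m), for 0.1 s.
At the end, for the whole second after the job is handed in: the brass plate lies still and flat (within 10 degrees) on the leather pad with its engraved face up, its centre within 50 mm of the pad's centre; the copper plate is within 20 mm of where it was (angle between brass_plate's own z axis and vertical above 2.97 rad and horizontal distance between brass_plate and pad below 0.05 m and z of brass_plate in the frame of pad between 0.03 and 0.042 m and linear speed of brass_plate below 0.02 m/s and distance of copper_plate from where it was at the start of the episode below 0.02 m); the robot touches nothing.
It fails at once if the copper plate is moved by more than 20 mm (distance of copper_plate from where it was at the start of the episode above 0.02 m).
It fails at once if the brass plate falls down to the bench (height (world z) of brass_plate below 0.02 m).
It fails at once if the brass plate is dropped (moves faster than 1.1 m/s with the fingers off it, a free fall of some 60 mm) (linear speed of brass_plate above 1.1 m/s and contact force between brass_plate and the fingers below 0.1 N).
It also fails if it takes over 61 s, if anything falls off the work surface, if the arm or the gripper's body presses on something with over 40 N, if the wrist force passes 120 N, or if a joint passes its speed limit or range.

## Working session

There is one attempt and no reset: what is moved stays moved. The work goes in short steps, Python scripts to look and compute and a tool call to move; the robot and the scene stay as the last step left them, time stands still between calls to the robot, and variables do not carry over. Pictures are saved under pics/ and viewed, and the job is handed in when it is done.

Besides the shell and the picture viewer there is one more tool, called after "Request:" as name(argument=value, ...) on one line, values as JSON. step_arm: Moves the arm, as the interface text tells. Its arguments: {"type":"object","properties":{"targets":{"type":"string"},"newtons":{"type":"number"}},"required":["targets"]}

```bash
ls; mkdir -p pics; python3 - <<'E'
from workcell import *
import cv2
s=observe();print(s)
for n in("side","top"):
    f=grab_frame(n);cv2.imwrite(f"pics/{n}0.png",f[:,:,::-1])
    p=camera_params(n);print(n,p)
    for q in("brass_plate","copper_plate","riser","pad"):
        print(q,recognise(n,q))
E
```

```text
pics
{'time_s': 0.0, 'q': array([-1.20448933,  0.59210223,  0.04829132,  1.60983385, -0.03328699,
        0.94272272, -0.03373488]), 'joint_velocities': array([ 4.34909632e-04,  6.75128040e-04,  9.29068468e-04, -8.63946879e-05,
        9.16757758e-04, -1.99691479e-03, -1.50116922e-03]), 'joint_efforts': array([-8.28933935e-05, -5.48673713e+01,  1.54634748e+00, -1.98121512e+01,
        9.33760777e-03,  8.76981416e-03,  4.26415340e-06]), 'eef_pos': array([321.42155611, 649.10402759, 302.74841888]), 'ee_rot': array([-3.08309943,  1.56853452, -1.97205002]), 'contact_force': array([ 0.37572637, -0.33204034,  0.07218976]), 'torque': array([0.03423945, 0.01686753, 0.00834967]), 'width': 85.25961399355293}
side {'K': array([[450.40239328,   0.        , 320.89577117],
       [  0.        , 450.40239328, 237.69731613],
       [  0.        ,   0.        ,   1.        ]]), 'world_from_camera': array([[ 9.34339991e-01, -2.46560123e-01,  2.57326421e-01,
         3.49131721e+02],
       [-3.56173583e-01, -6.70778962e-01,  6.50535136e-01,
        -5.01228013e+02],
       [ 1.22131265e-02, -6.9947386
[... 707 characters left out ...]
rom_camera': array([[ 4.66597415e-03, -9.90465567e-01,  1.37681481e-01,
         4.15655686e+02],
       [-9.99976971e-01, -5.30001142e-03, -4.23885702e-03,
         9.33960015e+00],
       [ 4.92815534e-03, -1.37658532e-01, -9.90467487e-01,
         8.34030415e+02],
       [ 0.00000000e+00,  0.00000000e+00,  0.00000000e+00,
         1.00000000e+00]])}
brass_plate [{'location': [380.3, 145.6, 7.3], 'score': 0.88}, {'location': [421.0, -61.2, 10.3], 'score': 0.64}]
copper_plate [{'location': [630.1, -223.8, 82.4], 'score': 0.77}]
riser [{'location': [625.7, -151.2, 74.8], 'score': 0.73}, {'location': [632.1, -224.3, 84.3], 'score': 0.3}]
pad [{'location': [633.1, 190.9, 29.0], 'score': 0.97}]
```

View pics/side0.png

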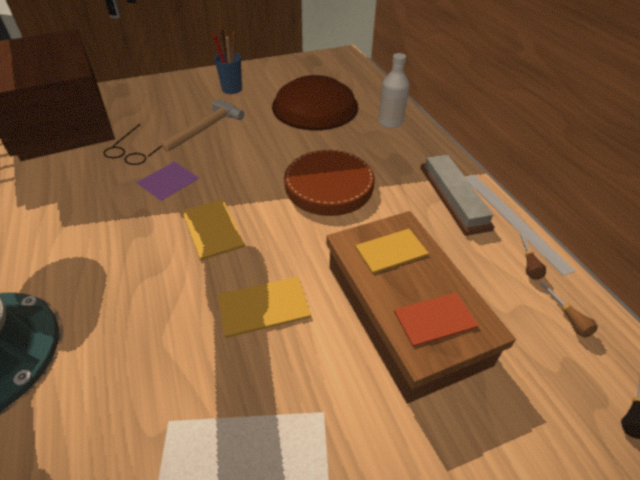

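View pics/top0.png

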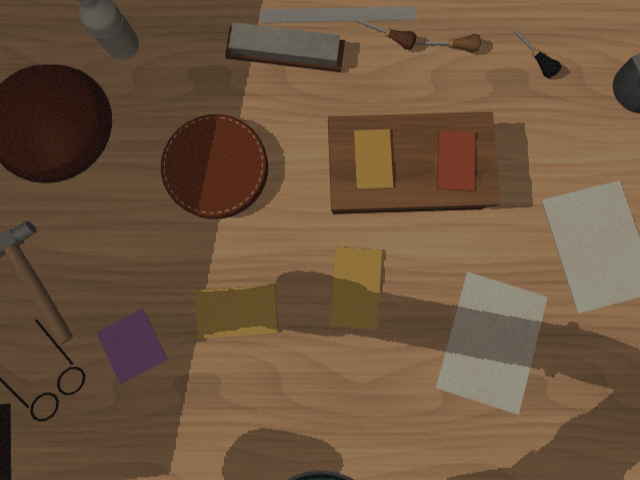

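Side: the brass plate on the riser is at (393,250), copper at (437,319), and the pad at (330,180). Top: brass is at (374,159), copper at (457,160), and the pad at (215,165). Two larger brass look-alikes lie on the bench. Next I measure the corners.

```bash
cat > h.py <<'E'
import numpy as np, cv2
from workcell import *
def ray(n,uv):
    p=camera_params(n);K=p["K"];T=p["world_from_camera"]
    d=T[:3,:3]@np.linalg.inv(K)@np.array([uv[0],uv[1],1.]);return T[:3,3],d
def onz(n,uv,z):
    o,d=ray(n,uv);return o+d*(z-o[2])/d[2]
def tri(a,b):
    o1,d1=ray("side",a);o2,d2=ray("top",b)
    A=np.array([d1,-d2]).T;t=np.linalg.lstsq(A,o2-o1,rcond=None)[0]
    p,q=o1+t[0]*d1,o2+t[1]*d2;return (p+q)/2,np.linalg.norm(p-q)
def blob(img,seed,hl,hh):
    hsv=cv2.cvtColor(img,cv2.COLOR_RGB2HSV)
    m=cv2.inRange(hsv,hl,hh)
    n,l,st,c=cv2.connectedComponentsWithStats(m)
    k=l[seed[1],seed[0]];mm=(l==k).astype(np.uint8)
    cn=max(cv2.findContours(mm,cv2.RETR_EXTERNAL,cv2.CHAIN_APPROX_NONE)[0],key=cv2.contourArea)
    return k,st[k],c[k],cn
E
python3 - <<'E'
from h import *
np.set_printoptions(precision=1,suppress=True)
S=cv2.imread("pics/side0.png")[:,:,::-1].copy();T=cv2.imread("pics/top0.png")[:,:,::-1].copy()
for n,I,pts in(("side",S,[(393,250),(437,319),(345,260),(380,240)]),("top",T,[(374,159),(457,160),(345,160),(420,160)])):
    h=cv2.cvtColor(I,cv2.COLOR_RGB2HSV)
    for p in pts: print(n,p,h[p[1],p[0]])
C={}
for nm,lo,hi,ss,st in(("brass",(20,150,110),(32,255,255),(393,250),(374,159)),("copper",(0,170,110),(8,255,255),(437,319),(457,160))):
    for n,I,s in(("side",S,ss),("top",T,st)):
        k,stt,c,cn=blob(I,s,lo,hi)
        q=cv2.approxPolyDP(cn,6,True)[:,0]
        print(nm,n,stt,c,"quad",q.tolist(),cv2.minAreaRect(cn)); C[nm,n]=c
        for u in q: print("   ",onz(n,u,85))
    print(nm,"tri centre",tri(C[nm,"side"],C[nm,"top"]))
for a,b in(((328,235),(328,117)),((410,212),(492,112)),((513,339),(499,206)),((407,377),(332,208))):
    print("riser top",onz("side",a,80),onz("top",b,80),tri(a,b))
E
```

```text
side (393, 250) [ 19 185 207]
side (437, 319) [  8 194 171]
side (345, 260) [ 13 167 151]
side (380, 240) [ 19 188 208]
top (374, 159) [ 19 160 142]
top (457, 160) [  6 171 118]
top (345, 160) [ 13 146  91]
top (420, 160) [ 13 137  91]
brass side [     0      0    640    480 307156] [319.5 239.5] quad [[0, 0], [0, 479], [639, 479], [639, 0]] ((319.5, 239.5), (479.0, 639.0), 90.0)
    [ -64.1 1367.7   85. ]
    [  90.2 -240.2   85. ]
    [ 731.3 -481.9   85. ]
    [1984.8  674.7   85. ]
brass top [     0      0    640    480 306124] [319.5 239.4] quad [[0, 0], [0, 479], [639, 479], [639, 0]] ((319.5, 239.5), (479.0, 639.0), 90.0)
    [915.8 562.1  85. ]
    [133.5 484.8  85. ]
    [ 136.2 -482.5   85. ]
    [ 924.7 -553.9   85. ]
brass tri centre (array([522.5,  -1.1,  61.7]), np.float64(41.4041882725991))
copper side [ 395  293   83   52 2576] [435.  318.6] quad [[477, 325], [456, 293], [395, 310], [413, 344]] ((435.96636962890625, 317.8847351074219), (39.279998779296875, 74.79999542236328), 73.73979187011719)
    [ 680.8 -254.3   85. ]
    [ 684.  -196.7   85. ]
    [ 586.  -192.4  
[... 912 characters left out ...]
50.7   85. ]
    [ 677.1 -254.    85. ]
    [ 664.9 -250.1   85. ]
    [ 680.5 -245.7   85. ]
    [ 668.3 -240.2   85. ]
    [ 682.2 -234.    85. ]
copper tri centre (array([ 634.8, -223.4,   82. ]), np.float64(2.606170407033223))
riser top [553.6 -16.   80. ] [709.   -9.2  80. ] (array([624.2,  -8.4,  98.2]), np.float64(144.77644009406964))
riser top [709.5 -12.8  80. ] [ 719.7 -288.1   80. ] (array([ 604.8, -196.1,  286.1]), np.float64(59.99715132707763))
riser top [ 717.  -288.2   80. ] [ 557.3 -292.1   80. ] (array([ 595.3, -298.9,  162.6]), np.float64(124.640148403306))
riser top [ 554.8 -286.8   80. ] [552.4 -16.1  80. ] (array([ 699.4,  -58.1, -436.4]), np.float64(115.64249441130463))
```

```bash
python3 - <<'E'
import cv2
S=cv2.imread("pics/side0.png");T=cv2.imread("pics/top0.png")
cv2.imwrite("pics/z1.png",cv2.resize(S[200:400,310:530],None,fx=3,fy=3))
cv2.imwrite("pics/z2.png",cv2.resize(T[90:230,150:510],None,fx=2.2,fy=2.2))
E
```

```text
(no output)
```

View pics/z1.png

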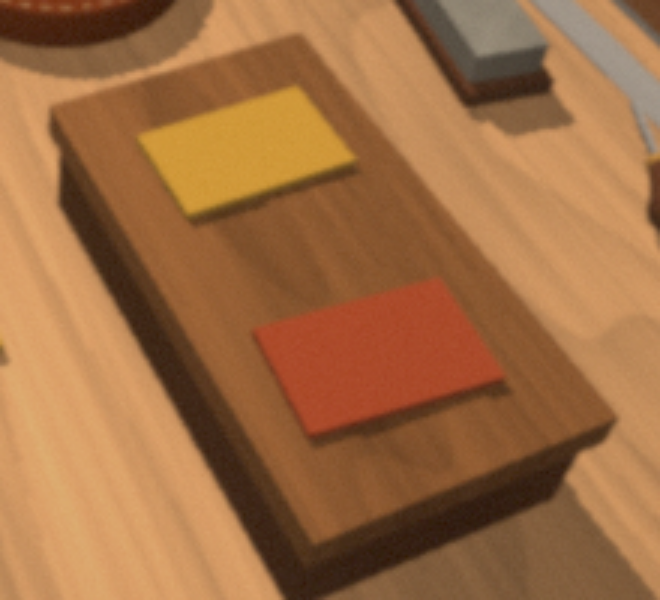

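View pics/z2.png

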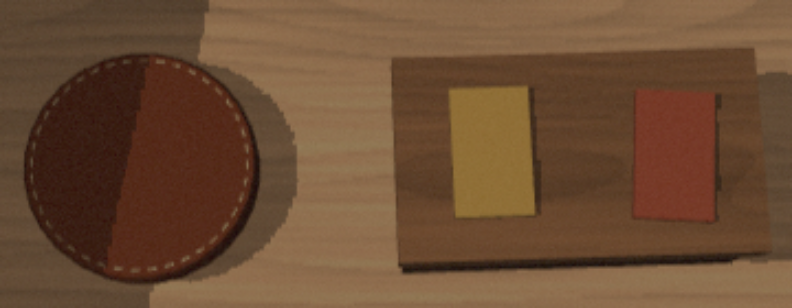

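```bash
cat >> h.py <<'E'
from scipy.spatial.transform import Rotation as Ro
def toolR(s): return Ro.from_euler('xyz',s["ee_rot"]).as_matrix()
def fitpad(img):
    pass
E
python3 - <<'E'
from h import *
np.set_printoptions(precision=1,suppress=True)
z1=lambda a:np.array(a)/3+[310,200]; z2=lambda a:np.array(a)/2.2+[150,90]
B1=[(190,218-4),(140,132),(298,87),(356,158)]  # FL? order in side: FR,FL,BL,BR
B2=[(536,216),(456,217),(449,87),(528,86)]
# side: (190,214)=front right?, (140,132)=front left
names=["FR","FL","BL","BR"]
for nm,a,b in zip(names,B1,B2):
    a,b=z1(a),z2(b); print(nm,onz("side",a,85),onz("top",b,85),tri(a,b))
R1=[(315,547),(52,108),(302,36),(615,420)];R2=[(768,252),(399,265),(392,59),(754,48)]
for nm,a,b in zip(names,R1,R2):
    a,b=z1(a),z2(b); print("riser",nm,onz("side",a,80),onz("top",b,80),tri(a,b))
# pad top ellipse top camera: stitch extents
for a in[(25,165),(249,165),(140,54),(140,276)]: print("pad top",onz("top",z2(a),30))
for a in[(285,180),(374,180),(330,152),(330,207)]: print("pad side",onz("side",a,30))
s=observe();R=toolR(s);np.set_printoptions(precision=4,suppress=True);print(R, s["time_s"])
E
```

```text
FR [ 588.1 -117.1   85. ] [ 585.2 -117.5   85. ] (array([ 586.3, -117.7,   86. ]), np.float64(2.554995112480857))
FL [587.7 -55.6  85. ] [584.1 -57.6  85. ] (array([585. , -57.7,  87.5]), np.float64(2.9114347424487774))
BL [684.6 -54.4  85. ] [685.3 -52.9  85. ] (array([685.8, -53. ,  83.4]), np.float64(0.30713981861014594))
BR [ 687.4 -112.6   85. ] [ 686.5 -113.2   85. ] (array([ 686.6, -113.2,   85.8]), np.float64(0.657338780416609))
riser FR [ 560.8 -296.7   80. ] [ 559.7 -292.3   80. ] (array([ 561.7, -294.7,   75. ]), np.float64(2.055091619795521))
riser FL [551.8 -17.8  80. ] [548.3 -15.1  80. ] (array([550.7, -15.6,  77.6]), np.float64(3.908003303656555))
riser BL [710.6 -13.2  80. ] [709.3  -9.5  80. ] (array([711.8,  -9.9,  76.4]), np.float64(2.1905196698809277))
riser BR [ 718.5 -290.4   80. ] [ 720.  -289.4   80. ] (array([ 720.2, -289.8,   78.3]), np.float64(0.9021526551080105))
pad top [637.4 285.6  30. ]
pad top [638.5 104.7  30. ]
pad top [731.7 196.1  30. ]
pad top [547.1 189.5  30. ]
pad side [548.2 208.7  30. ]
pad side [721.  145.9  30. ]
pad side [672.1 269.4  30. ]
pad side [604.5  99.3  30. ]
[[ 0.     -0.8962  0.4437]
 [-0.      0.4437  0.8962]
 [-1.     -0.     -0.    ]] 0.5
```

Request:
step_arm(targets="0.03 -0.608 -0.519 -0.499 0.072;0.03 -0.608 -0.519 -0.499 0.072;0.03 -0.608 -0.519 -0.499 0.072;0.03 -0.608 -0.519 -0.499 0.072;0.03 -0.608 -0.519 -0.499 0.072;0.03 -0.608 -0.519 -0.499 0.072;0.03 -0.608 -0.519 -0.499 0.072;0.03 -0.608 -0.519 -0.499 0.072;0.03 -0.608 -0.519 -0.499 0.072;0.03 -0.608 -0.519 -0.499 0.072;0.03 -0.608 -0.519 -0.499 0.072;0.03 -0.608 -0.519 -0.499 0.072;0.03 -0.608 -0.519 -0.499 0.072;0.05 -0.608 -0.519 -0.499 0.072;0.07 -0.608 -0.519 -0.499 0.072;0.08 -0.608 -0.519 -0.499 0.072;0.09 -0.608 -0.519 -0.499 0.072;0.1 -0.608 -0.519 -0.499 0.072;0.1 -0.608 -0.519 -0.499 0.072;0.1 -0.608 -0.519 -0.499 0.072", newtons=20)

```text
time_s: 2.17
eef_pos: [637.0, -91.6, 202.4]
ee_rot: [3.07, 1.567, -1.609]
contact_force: [0.2, -0.1, -0.0]
width: 72.0
```

```bash
python3 - <<'E'
from h import *
np.set_printoptions(precision=4,suppress=True)
for n in("side","top"):
    f=grab_frame(n);cv2.imwrite(f"pics/{n}1.png",f[:,:,::-1])
S=cv2.imread("pics/side1.png");T=cv2.imread("pics/top1.png")
cv2.imwrite("pics/c1.png",np.hstack([S,T])[::1]if 0 else cv2.resize(np.hstack([S,T]),(800,300)))
s=observe();print(s["time_s"],s["eef_pos"],s["contact_force"],s["width"]);print(toolR(s))
# pad ellipse from initial pics
for n in("side","top"):
    I=cv2.imread(f"pics/{n}0.png");h=cv2.cvtColor(I,cv2.COLOR_BGR2HSV)
    seed=(330,180) if n=="side" else (215,165)
    x0,y0=seed; print(n,h[y0,x0-30],h[y0,x0+30],h[y0+45 if n=="top" else y0+22,x0],h[y0,x0-60])
E
```

```text
2.2667 [636.4773 -91.7576 202.1237] [-1.3578  0.2689  0.2447] 71.92551603083348
[[-0.0016 -0.9995 -0.0307]
 [-0.0035 -0.0307  0.9995]
 [-1.      0.0017 -0.0034]]
side [ 10 217 121] [  9 201 123] [ 12 172 141] [ 14 137 136]
top [ 10 192  57] [  9 169  86] [  7 186  85] [ 16 114  96]
```

View pics/c1.png

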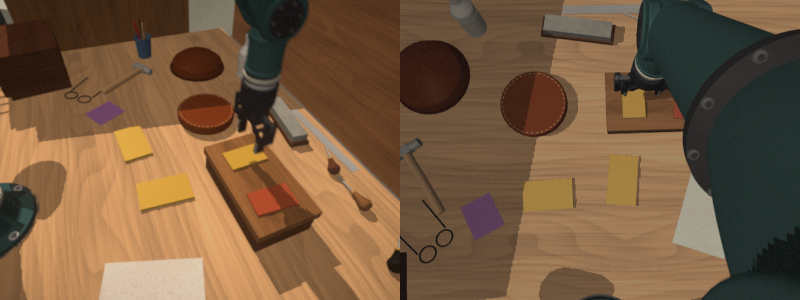

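```bash
python3 - <<'E'
from h import *
np.set_printoptions(precision=4,suppress=True)
S=cv2.imread("pics/side1.png");T=cv2.imread("pics/top1.png")
# project expected fingertips
def proj(n,P):
    p=camera_params(n);T_=np.linalg.inv(p["world_from_camera"]);c=T_[:3,:3]@P+T_[:3,3];u=p["K"]@c;return u[:2]/u[2]
s=observe();R=toolR(s);print(s["eef_pos"])
for sg in(-1,1):
    for n,I in(("side",S),("top",T)):
        P=s["eef_pos"]+R@np.array([66,0,sg*36.]);u=proj(n,P);print(n,P,u);cv2.circle(I,tuple(int(round(v)) for v in u),1,(255,0,255),-1)
a=cv2.resize(S[150:300,350:500],(400,400));b=cv2.resize(T[80:230,340:490],(400,400))
cv2.imwrite("pics/c2.png",np.hstack([a,b]))
E
```

```text
[636.4773 -91.7576 202.1237]
side [ 637.4781 -127.9695  136.2474] [410.5819 244.9611]
top [ 637.4781 -127.9695  136.2474] [405.2022 148.0473]
side [635.2661 -56.0039 136.001 ] [386.8994 213.9979]
top [635.2661 -56.0039 136.001 ] [358.9241 149.1936]
```

View pics/c2.png

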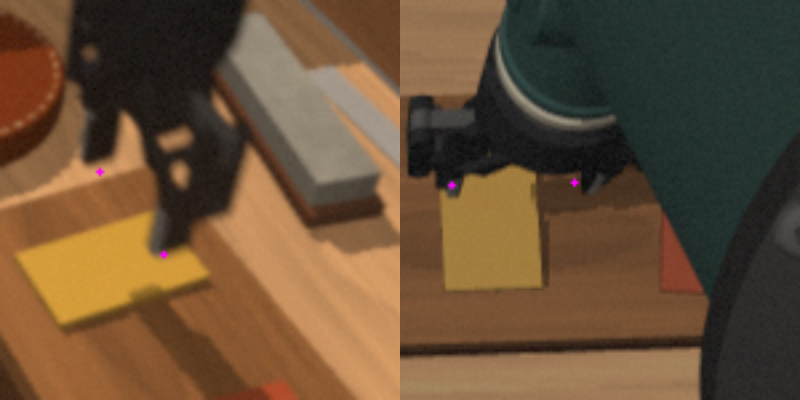

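Request:
step_arm(targets="0.01 0 0.0065 -0.01 0.072;0.02 0 0.0065 -0.01 0.072;0.03 0 0.0065 -0.01 0.072;0.035 0 0.0065 -0.01 0.072;0.04 0 0.0065 -0.01 0.072;0.043 0 0.0065 -0.01 0.072;0.046 0 0.0065 -0.01 0.072;0.048 0 0.0065 -0.01 0.072;0.049 0 0.0065 -0.01 0.072;0.05 0 0.0065 -0.01 0.072;0.05 0 0.0065 -0.01 0.072", newtons=20)

```text
time_s: 3.18
eef_pos: [636.1, -78.8, 154.0]
ee_rot: [-1.893, 1.571, -0.273]
contact_force: [-0.9, 0.7, 0.4]
width: 71.9
```

Request:
step_arm(targets="0 0 -0.0065 -0.01 0.072;0 0 -0.0065 -0.01 0.072;0 0 -0.0065 -0.01 0.072;0.002 0 -0.0065 -0.01 0.072;0.004 0 -0.0065 -0.01 0.072;0.005 0 -0.0065 -0.01 0.072;0.005 0 -0.0065 -0.01 0.072;0.005 0 -0.0065 -0.01 0.064;0.005 0 -0.0065 -0.01 0.064;0.005 0 -0.0065 -0.01 0.064", newtons=20)

```text
time_s: 4.02
eef_pos: [636.4, -85.1, 149.0]
ee_rot: [-1.491, 1.571, 0.139]
contact_force: [0.0, 0.2, 0.8]
width: 64.1
```

```bash
cat >> h.py <<'E'
def proj(n,P):
    p=camera_params(n);T_=np.linalg.inv(p["world_from_camera"]);c=T_[:3,:3]@P+T_[:3,3];u=p["K"]@c;return u[:2]/u[2]
def snap(tag,sb=(340,150,180),tb=(300,80,180)):
    out=[]
    for n,b in(("side",sb),("top",tb)):
        f=grab_frame(n)[:,:,::-1];cv2.imwrite(f"pics/{n}_{tag}.png",f)
        x,y,w=b;out.append(cv2.resize(f[y:y+w,x:x+w],(400,400),interpolation=cv2.INTER_CUBIC))
    cv2.imwrite(f"pics/{tag}.png",np.hstack(out))
    s=observe();print(round(s["time_s"],2),s["eef_pos"].round(1),s["contact_force"].round(1),round(s["width"],1));print(toolR(s).round(4))
E
python3 -c "
from h import *
snap('c3')"
```

```text
4.12 [636.4 -85.2 149. ] [ 0.4 -0.2  0.5] 64.0
[[ 2.000e-04 -9.982e-01 -5.930e-02]
 [-0.000e+00 -5.930e-02  9.982e-01]
 [-1.000e+00 -2.000e-04 -0.000e+00]]
```

View pics/c3.png

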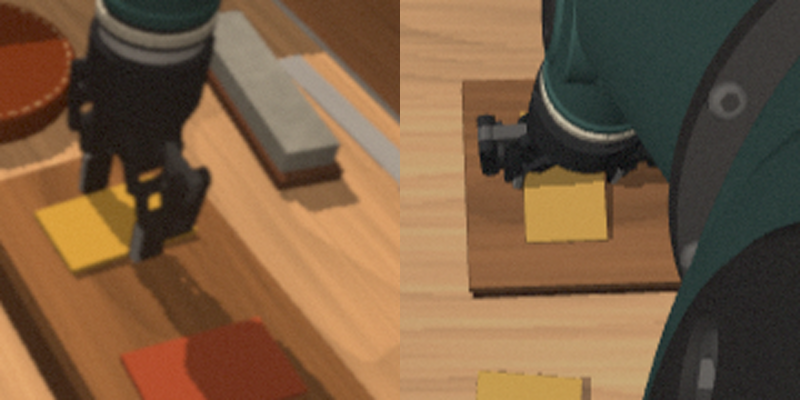

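Request:
step_arm(targets="0 0 0 0 0.056;0 0 0 0 0.056;0 0 0 0 0.056;0 0 0 0 0.056;0 0.005 0 0 0.056;0 0.012 0 0 0.056;0 0.02 0 0 0.056;0 0.028 0 0 0.056;0 0.036 0 0 0.056;0 0.044 0 0 0.056;0 0.052 0 0 0.056;0 0.057 0 0 0.056;0 0.059 0 0 0.056;0 0.059 0 0 0.056;0 0.059 0 0 0.056", newtons=25)

```text
time_s: 5.37
eef_pos: [576.9, -88.8, 149.2]
ee_rot: [1.617, 1.569, -3.036]
contact_force: [0.5, 0.5, 7.9]
width: 58.9
```

```bash
python3 -c "
from h import *
snap('c4')"
```

```text
5.47 [576.9 -88.9 149.2] [1.1 0.1 8. ] 59.0
[[-1.800e-03 -9.983e-01 -5.900e-02]
 [-2.000e-04 -5.900e-02  9.983e-01]
 [-1.000e+00  1.800e-03 -1.000e-04]]
```

View pics/c4.png

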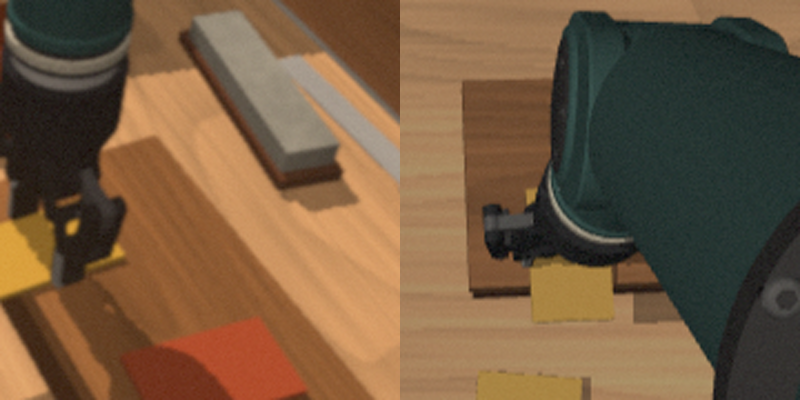

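Request:
step_arm(targets="-0.001 0 0 0 0.06;-0.001 0 0 0 0.066;-0.001 0 0 0 0.072;-0.001 0 0 0 0.072;-0.01 0 0 0 0.072;-0.02 0 0 0 0.072;-0.03 0 0 0 0.072;-0.04 0 0 0 0.072;-0.04 0 0 0 0.072", newtons=20)

```text
time_s: 6.22
eef_pos: [579.0, -88.9, 191.8]
ee_rot: [-1.727, 1.566, -0.097]
contact_force: [1.8, 0.4, 0.1]
width: 71.8
```

```bash
python3 -c "
from h import *
snap('c5',(300,180,180))
for a in((532,321),(613,321)): print(onz('top',((a[0]-400)/2.222+300,a[1]/2.222+80),85))
"
```

```text
6.32 [577.9 -88.7 190. ] [-0.5  0.8 -0.4] 72.0
[[ 2.100e-03 -9.982e-01 -5.920e-02]
 [-2.000e-04 -5.920e-02  9.982e-01]
 [-1.000e+00 -2.100e-03 -3.000e-04]]
[524.50061789 -60.63311408  85.        ]
[ 524.82049613 -120.09276092   85.        ]
```

View pics/c5.png

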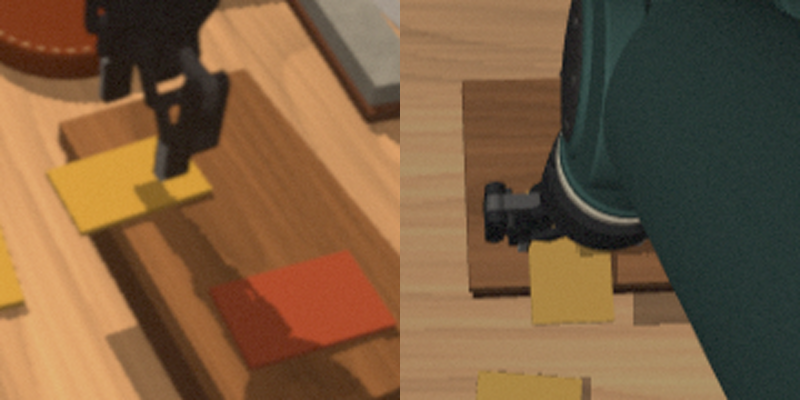

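Request:
step_arm(targets="0 0.02 0 0 0.072;0 0.04 0 0 0.072;0 0.053 0 0 0.072;0 0.057 0 0 0.072;0 0.057 0 0 0.072;0.01 0.057 0 0 0.072;0.02 0.057 0 0 0.072;0.03 0.057 0 0 0.072;0.04 0.057 0 0 0.072;0.047 0.057 0 0 0.072;0.047 0.057 0 0 0.068;0.047 0.057 0 0 0.064;0.047 0.057 0 0 0.064", newtons=20)

```text
time_s: 7.4
eef_pos: [520.7, -92.1, 141.8]
ee_rot: [-2.591, 1.571, -0.961]
contact_force: [0.2, -0.5, 0.5]
width: 64.0
```

```bash
python3 -c "
from h import *
snap('c6',(290,190,150),(310,140,120))
print(recognise('side','brass_plate'))
"
```

```text
7.5 [520.9 -92.1 142.3] [ 0.8 -0.1 -0.4] 64.3
[[ 1.000e-03 -9.982e-01 -5.920e-02]
 [-1.000e-04 -5.920e-02  9.982e-01]
 [-1.000e+00 -1.000e-03 -2.000e-04]]
[{'location': [377.9, 141.0, 6.9], 'score': 0.94}, {'location': [417.3, -65.8, 8.6], 'score': 0.88}, {'location': [593.3, -91.3, 83.1], 'score': 0.62}]
```

View pics/c6.png

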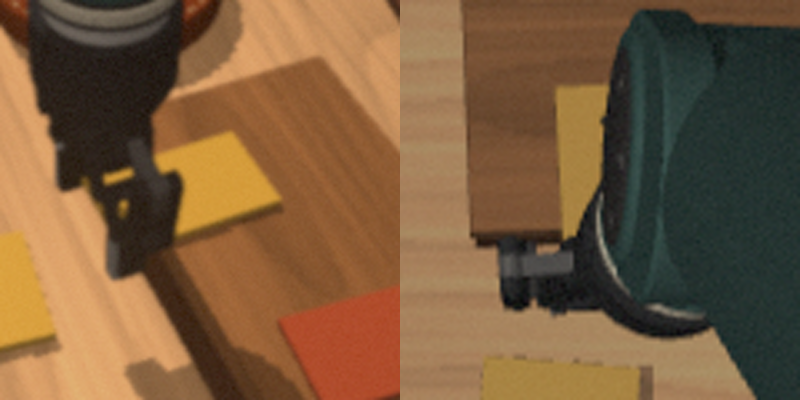

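```bash
python3 -c "
from h import *
print(onz('side',(377,239.1),85),onz('side',(395.4,266.6),85))
print(onz('top',(310+(555-400)/400*120,140+86*.3),85))
"
```

```text
[623.39382434 -56.98982039  85.        ] [ 624.16213148 -120.28996512   85.        ]
[622.80894623 -56.54616883  85.        ]
```

Request:
step_arm(targets="0 0.002 0 0 0.064;0 0.002 0 0 0.056;0 0.002 0 0 0.056;0 0.002 0 0 0.056;0 0.002 0 0 0.056;0 0.002 0 0 0.056;-0.005 0.002 0 0 0.056;-0.01 0.002 0 0 0.056;-0.015 0.002 0 0 0.056;-0.02 0.002 0 0 0.056;-0.025 0.002 0 0 0.056;-0.03 0.002 0 0 0.056;-0.03 0.002 0 0 0.056", newtons=20)

```text
time_s: 8.63
eef_pos: [518.6, -92.2, 172.9]
ee_rot: [-1.779, 1.57, -0.149]
contact_force: [-0.5, 0.2, -2.1]
width: 58.2
```

```bash
python3 -c "
from h import *
snap('c7',(290,190,150),(310,140,120))
"
```

```text
8.73 [518.4 -92.2 172.1] [-0.1  0.6 -2.4] 58.2
[[-0.     -0.9983 -0.0591]
 [-0.     -0.0591  0.9983]
 [-1.      0.     -0.    ]]
```

View pics/c7.png

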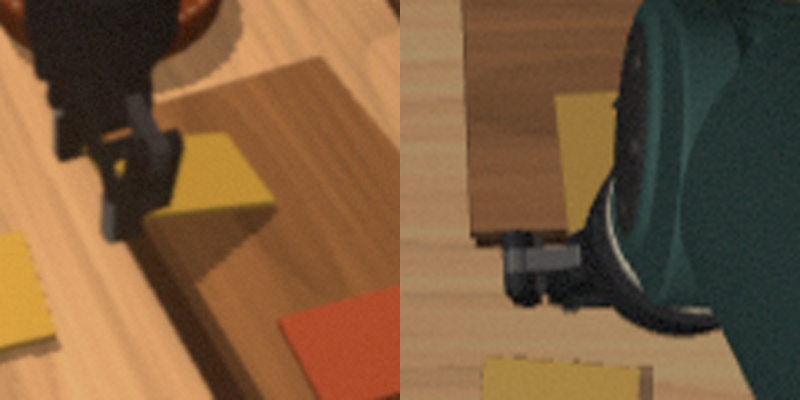

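Request:
step_arm(targets="-0.01 0 0 0 0.056;-0.02 0 0 0 0.056;-0.03 0 0 0 0.056;-0.04 0 0 0 0.056;-0.05 0 0 0 0.056;-0.06 0 0 0 0.056;-0.07 0 0 0 0.056;-0.08 0 0 0 0.056;-0.09 0 0 0 0.056;-0.095 0 0 0 0.056;-0.1 0 0 0 0.056;-0.1 0 0 0 0.056", newtons=20)

```text
time_s: 9.73
eef_pos: [518.9, -92.2, 272.9]
ee_rot: [-1.764, 1.569, -0.134]
contact_force: [0.0, -0.2, -2.5]
width: 58.3
```

```bash
python3 -c "
from h import *
snap('c8',(240,120,240),(290,100,180))
"
```

```text
9.83 [518.4 -92.1 271.8] [-0.  -0.5 -2.3] 58.4
[[-2.000e-04 -9.982e-01 -5.930e-02]
 [ 0.000e+00 -5.930e-02  9.982e-01]
 [-1.000e+00  2.000e-04  0.000e+00]]
```

View pics/c8.png

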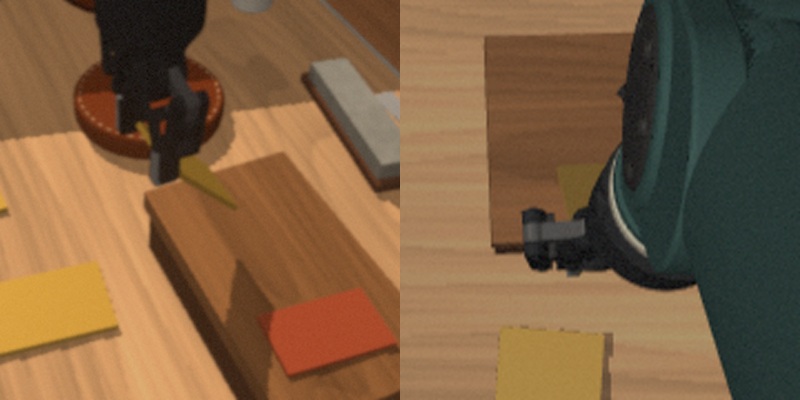

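```bash
python3 -c "
from h import *
o,d=ray('side',(382.2,244.2));print(o+d*(-118-o[1])/d[1])
o,d=ray('top',(361.1,174.3));print(o+d*(-58-o[1])/d[1])
for z in (90,110,130,150,170): print(onz('top',(361.1,174.3),z))
"
```

```text
[ 595.57608149 -118.          143.2340028 ]
[592.46481184 -58.         146.88710072]
[607.10245484 -63.57489906  90.        ]
[601.95624671 -61.614912   110.        ]
[596.81003859 -59.65492494 130.        ]
[591.66383046 -57.69493788 150.        ]
[586.51762233 -55.73495083 170.        ]
```

Request:
step_arm(targets="0 0.02 0 0 0.056;0 0.035 0 0 0.056;0 0.045 0 0 0.056;0 0.05 0 0 0.056;0.01 0.055 0 0 0.056;0.025 0.055 0 0 0.056;0.04 0.055 0 0 0.056;0.055 0.055 0 0 0.056;0.07 0.055 0 0 0.056;0.085 0.055 0 0 0.056;0.095 0.055 0 0 0.056;0.1 0.055 0 0 0.056;0.105 0.055 0 0 0.056;0.105 0.055 0 0 0.056;0.105 0.055 0 0 0.056", newtons=20)

```text
time_s: 11.08
eef_pos: [464.0, -95.5, 167.1]
ee_rot: [-1.752, 1.57, -0.122]
contact_force: [-0.7, -0.2, -2.3]
width: 58.4
```

```bash
python3 -c "
from h import *
snap('c9',(240,150,240),(290,100,180))
"
```

```text
11.18 [464.2 -95.5 167.5] [ 0.1 -0.  -2.4] 58.4
[[ 1.500e-03 -9.982e-01 -5.920e-02]
 [-2.000e-04 -5.920e-02  9.982e-01]
 [-1.000e+00 -1.500e-03 -3.000e-04]]
```

View pics/c9.png

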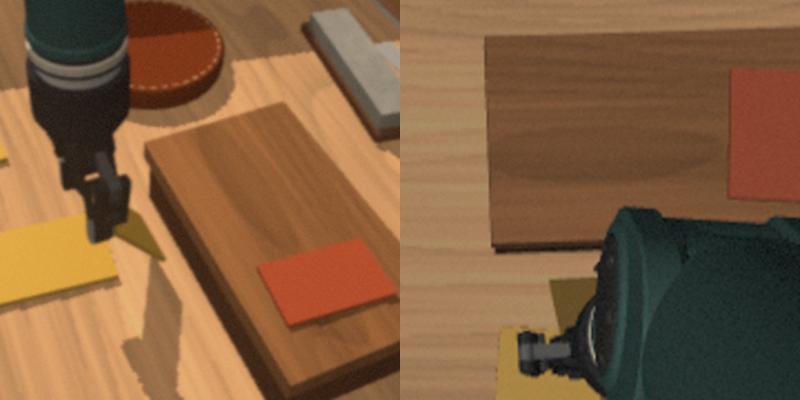

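Request:
step_arm(targets="0 -0.01 0 0 0.056;-0.005 -0.016 0 0 0.056;-0.01 -0.022 0 0 0.056;-0.014 -0.028 0 0 0.056;-0.018 -0.034 0 0 0.056;-0.022 -0.04 0 0 0.056;-0.025 -0.046 0 0 0.056;-0.028 -0.052 0 0 0.056;-0.03 -0.058 0 0 0.056;-0.032 -0.063 0 0 0.056;-0.033 -0.068 0 0 0.056;-0.034 -0.072 0 0 0.056;-0.034 -0.072 0 0 0.056;-0.034 -0.072 0 0 0.056", newtons=20)

```text
time_s: 12.35
eef_pos: [535.4, -91.1, 200.7]
ee_rot: [1.44, 1.57, 3.07]
contact_force: [-0.8, 0.2, -1.6]
width: 58.0
```

```bash
python3 -c "
from h import *
snap('d1',(240,150,200),(290,100,180))
"
```

```text
12.45 [535.1 -91.2 200.7] [-0.4 -0.3 -2.2] 58.3
[[-9.000e-04 -9.982e-01 -5.920e-02]
 [ 1.000e-04 -5.920e-02  9.982e-01]
 [-1.000e+00  9.000e-04  1.000e-04]]
```

View pics/d1.png

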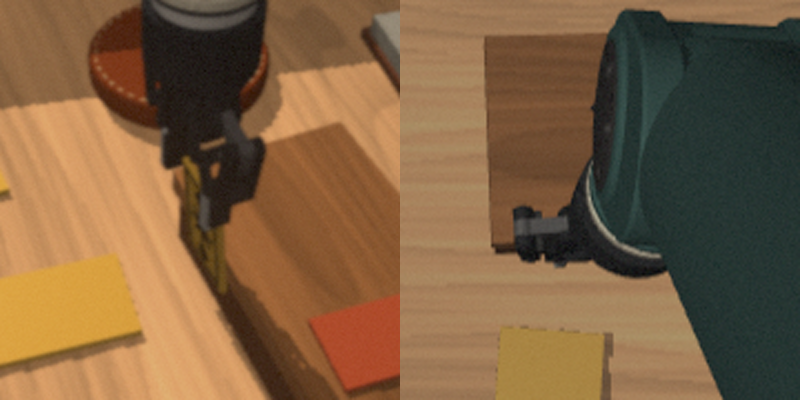

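Request:
step_arm(targets="0 -0.01 0 0 0.056;0 -0.018 0 0 0.056;0 -0.026 0 0 0.056;0 -0.034 0 0 0.056;0.004 -0.042 0 0 0.056;0.009 -0.048 0 0 0.056;0.014 -0.054 0 0 0.056;0.019 -0.06 0 0 0.056;0.024 -0.064 0 0 0.056;0.029 -0.068 0 0 0.056;0.034 -0.07 0 0 0.056;0.038 -0.07 0 0 0.056;0.038 -0.07 0 0 0.056", newtons=20)

```text
time_s: 13.53
eef_pos: [606.5, -86.7, 162.6]
ee_rot: [-1.512, 1.569, 0.118]
contact_force: [1.3, -0.2, 2.3]
width: 58.5
```

```bash
python3 -c "
from h import *
snap('d2',(240,150,200),(290,100,180))
"
```

```text
13.63 [606.1 -86.8 163.2] [1.5 0.2 2.7] 58.4
[[ 1.700e-03 -9.982e-01 -5.930e-02]
 [ 2.000e-04 -5.930e-02  9.982e-01]
 [-1.000e+00 -1.700e-03  1.000e-04]]
```

View pics/d2.png

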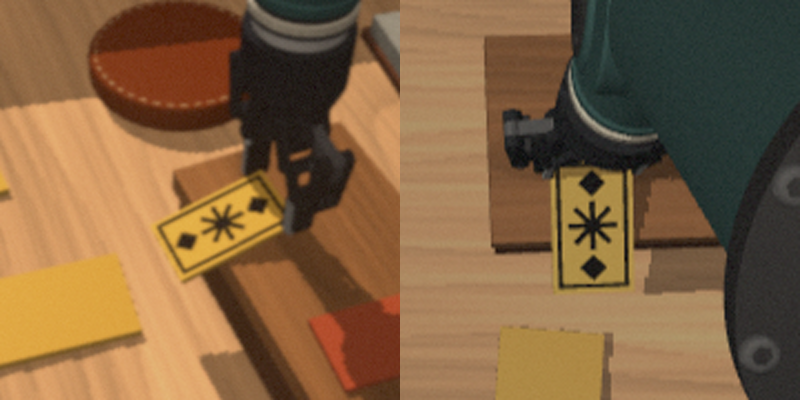

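```bash
python3 -c "
from h import *
t=np.linspace(0,6.283,120)
S=cv2.imread('pics/side0.png');T=cv2.imread('pics/top0.png')
S=cv2.resize(S,None,fx=4,fy=4);T=cv2.resize(T,None,fx=4,fy=4)
for c,col in(((636,190),(255,0,0)),((636,195),(0,255,0))):
  for n,I in(('side',S),('top',T)):
    for z in(30,0):
      pts=np.array([proj(n,np.array([c[0]+95*np.cos(a),c[1]+95*np.sin(a),z])) for a in t])
      cv2.polylines(I,[(pts*4+1.5).round().astype(int)],True,col if z else tuple(v//2 for v in col),1)
a=cv2.resize(S[530:930,1100:1540],(400,364));b=T[420:900,600:1120];b=cv2.resize(b,(400,364))
cv2.imwrite('pics/pad.png',np.hstack([a,b]))
"
```

```text
(no output)
```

View pics/pad.png

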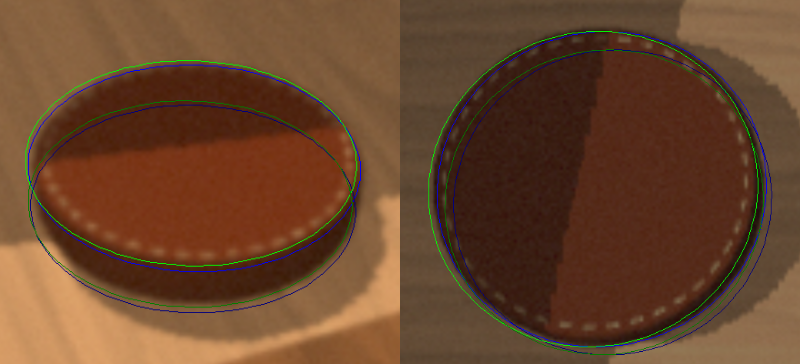

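Request:
step_arm(targets="-0.02 0 0 0 0.056;-0.04 0 0 0 0.056;-0.06 -0.005 0.01 0 0.056;-0.07 -0.01 0.03 0 0.056;-0.07 -0.016 0.055 0 0.056;-0.07 -0.022 0.08 0 0.056;-0.07 -0.028 0.105 0 0.056;-0.07 -0.034 0.13 0 0.056;-0.07 -0.04 0.155 0 0.056;-0.07 -0.046 0.18 0 0.056;-0.07 -0.052 0.205 0 0.056;-0.07 -0.056 0.23 0 0.056;-0.07 -0.061 0.25 0 0.056;-0.07 -0.061 0.265 0 0.056;-0.07 -0.061 0.274 0 0.056;-0.07 -0.061 0.279 0 0.056;-0.07 -0.061 0.279 0 0.056;-0.07 -0.061 0.279 0 0.056", newtons=20)

```text
time_s: 15.13
eef_pos: [649.5, 193.5, 232.7]
ee_rot: [2.651, 1.569, -2.003]
contact_force: [-0.5, -0.2, -2.9]
width: 58.6
```

```bash
python3 -c "
from h import *
snap('d3',(220,50,200),(130,70,200))
"
```

```text
15.23 [649.9 192.7 232.9] [-0.5 -0.2 -2.2] 58.4
[[-3.000e-04 -9.984e-01 -5.670e-02]
 [-1.700e-03 -5.670e-02  9.984e-01]
 [-1.000e+00  4.000e-04 -1.700e-03]]
```

View pics/d3.png

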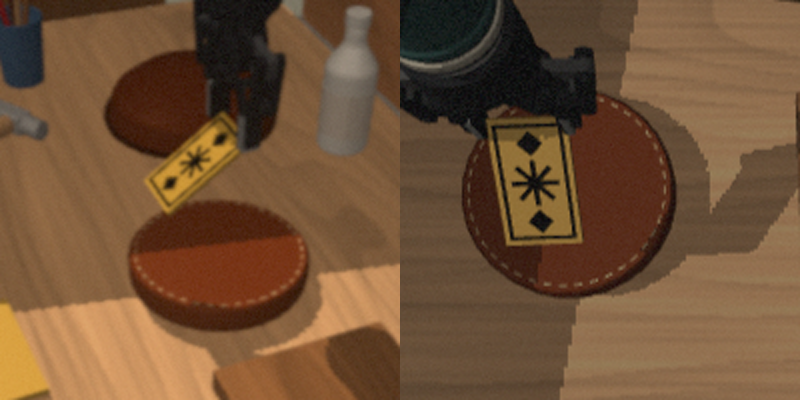

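Request:
step_arm(targets="0.01 -0.008 0 0 0.056;0.025 -0.017 0 0 0.056;0.04 -0.017 0 0 0.056;0.055 -0.017 0 0 0.056;0.07 -0.017 0 0 0.056;0.08 -0.017 0 0 0.056;0.088 -0.017 0 0 0.056;0.094 -0.018 0 0 0.056;0.1 -0.019 0 0 0.056;0.105 -0.02 0 0 0.056;0.11 -0.022 0 0 0.056;0.114 -0.023 0 0 0.056;0.118 -0.024 0 0 0.056;0.122 -0.025 0 0 0.056;0.126 -0.026 0 0 0.056;0.129 -0.027 0 0 0.056;0.13 -0.027 0 0 0.056;0.13 -0.027 0 0 0.056;0.13 -0.027 0 0 0.056", newtons=20)

```text
time_s: 16.82
eef_pos: [676.2, 196.8, 102.7]
ee_rot: [1.607, 1.57, -3.046]
contact_force: [0.5, 0.6, 0.4]
width: 58.5
```

```bash
python3 -c "
from h import *
snap('d4',(240,80,180),(130,70,180))
"
```

```text
16.92 [676.2 196.8 102.9] [ 0.   1.5 -0.1] 58.6
[[-0.0011 -0.9982 -0.0593]
 [-0.     -0.0593  0.9982]
 [-1.      0.0011  0.    ]]
```

View pics/d4.png

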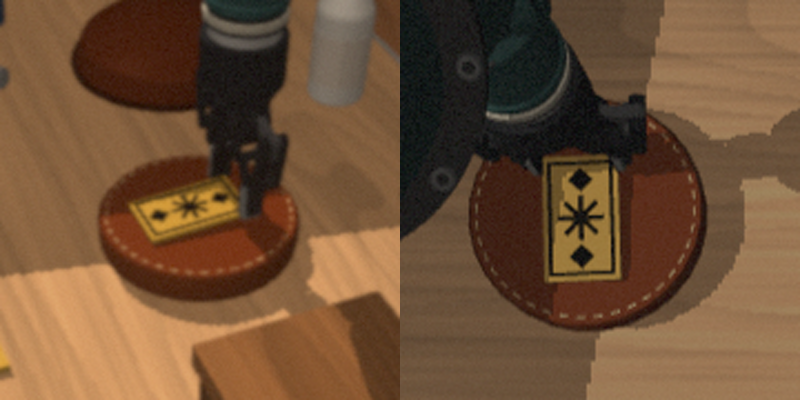

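Request:
step_arm(targets="0.001 0 0 0 0.056;0.002 0 0 0 0.056;0.003 0 0 0 0.056;0.003 0 0 0 0.056;0.003 0 0 0 0.06;0.003 0 0 0 0.061;0.003 0 0 0 0.062;0.003 0 0 0 0.063;0.003 0 0 0 0.065;0.003 0 0 0 0.068;0.003 0 0 0 0.072;0.003 0 0 0 0.076;0.003 0 0 0 0.076;-0.01 0 0 0 0.076;-0.03 0 0 0 0.076;-0.06 0 0 0 0.076;-0.1 0 0 0 0.076;-0.14 0 0 0 0.076;-0.15 0 0 0 0.076;-0.15 0 0 0 0.076", newtons=20)

```text
time_s: 18.58
eef_pos: [679.4, 197.5, 259.2]
ee_rot: [-1.304, 1.56, 0.326]
contact_force: [-0.3, 0.1, -0.5]
width: 76.1
```

```bash
python3 -c "
from h import *
snap('d5',(240,80,180),(130,70,180))
"
```

```text
18.68 [676.6 196.6 253.9] [-0.6  0.4  0.2] 76.2
[[ 1.100e-03 -9.982e-01 -5.910e-02]
 [ 4.000e-04 -5.910e-02  9.982e-01]
 [-1.000e+00 -1.100e-03  3.000e-04]]
```

View pics/d5.png

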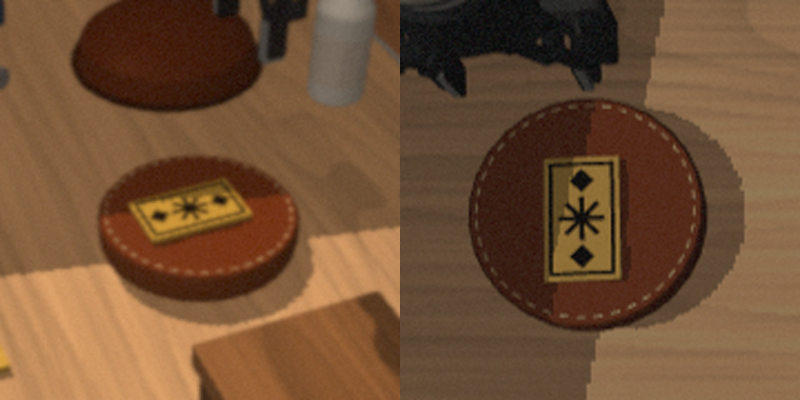

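Request:
step_arm(targets="-0.03 0 0 0 0.076;-0.03 0 0 0 0.076;-0.03 0 0 0 0.076;-0.03 0 0 0 0.076;-0.03 0 0 0 0.076;-0.03 0 0 0 0.076")

```text
time_s: 19.18
eef_pos: [675.9, 196.5, 281.1]
ee_rot: [1.847, 1.568, -2.806]
contact_force: [0.3, -0.0, 0.8]
width: 76.3
```

```bash
python3 -c "
from h import *
S=(323.8+0,0)
star_t=(130+(582-400)*.45,70+217*.45);star_s=(240+190*.45,80+207*.45)
print('plate centre tri',tri(star_s,star_t),onz('top',star_t,35),onz('side',star_s,35))
grab_frame('side')
print(recognise('side','copper_plate'))
s=observe();print(s['time_s'],s['contact_force'])
sign_off()
"
```

```text
plate centre tri (array([631.71258628, 194.21801918,  36.09682808]), np.float64(0.5375283672842762)) [631.73770017 194.51736365  35.        ] [632.53616724 195.55441823  35.        ]
[{'location': [630.6, -226.6, 83.0], 'score': 0.67}]
19.2833 [-0.67440161  1.020725    0.28911807]
the job is handed in; nothing more can be done
```

The brass plate is lying flat on the leather pad with its engraved face up, and the job is handed in at about 19 s of the 61 s allowed.

**What I did:**
- **Slide:** I gripped the plate across its 60 mm width and slid it about 59 mm, so it stuck out about 27 mm over the riser's front edge.
- **Turning over:** The interface only lets the tool shift and twist while pointing down. I gripped the plate by its overhanging end and let it droop to about 44°. I then swung it to vertical against the riser's front wall and past vertical over the riser's edge, until the face was up.
- **Laying down:** I carried it to the pad, lowered it to within a few millimetres of flat, and released it.

**Last checks:**
- **Brass plate:** The two views put its centre at (632, 194, 36) mm, about 5 mm from the pad's centre at about (636, 192.5). All four corners are on the pad.
- **Copper plate:** The side camera places it at (631, -227), against (630, -229) at the start. That is unchanged within what the camera can measure.
- **Gripper:** It is open and well clear of the plate.

No check failed. An early position reading was 6.5 mm off because the arm was still settling, and I corrected it before touching anything.

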